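# Hold the magnet clip open over the recipe card

## Robot

A 7-joint arm with a two-finger parallel gripper is mounted at the origin on the work surface. World frame = base frame: x ahead of the robot, y to its left, z up, the work surface at z = 0. Lengths are in m, angles in rad, forces in N, time in s.
With the tool pointing down it reaches from about 0.4 to 0.85 m from the base axis. Payload 10.4 kg.
Tool frame: the origin (TCP) lies at the very end of the fingers, on their centre line; the grasp point (between the pads) lies 19 mm behind it; x points along the fingers, z is the direction in which the jaws open and shut, and the axes are right-handed (so a half turn about x gives the same grasp; the last joint's range is limited). The gripper opens to 85 mm and grips with 20 to 120 N. Pads are 22 mm wide; open, the fingers measure 114 mm over their backs; the gripper's body (76 mm by 85 mm) begins 54 mm behind the grasp point. The pads swing forward as they close: fully open they stand 13 mm farther back than shut.
Start: joints at [1.244, 0.332, -0.065, 1.46, 0.022, 1.35, -0.088], TCP at [0.187, -0.596, 0.231] pointing down, gripper open.
Joint ranges: [-2.6, 2.6], [-0.5, 2.12], [-1.47, 1.34], [0.16, 2.42], [-1.27, 4.41], [0.06, 2.06], [-2.6, 2.6]. Speed limits (rad/s): [2.22, 2.22, 2.79, 2.79, 3.14, 3.14, 3.14].

## Interface

Orientations are given as a unit quaternion [x, y, z, w].
In Python, from workcell import readout, camera, manip gives the robot as it stands.
- The arm moves only by the shell command python3 -m inch 'ROWS' [FORCE]. ROWS is JSON, a list of rows, each a list of 3 entries, a list of its own where there are three numbers: the turn, a rotation vector about the tool's x, y, z in degrees, then the shift along the tool's x, y, z in mm, then the closure, from 0 (fully open) to 1 (shut). In form: [[[wx, wy, wz], [dx, dy, dz], hand], ...]. A call has 1 to 10 rows; each row is the pose to reach, as a shift and turn from the pose measured when the call began, along the tool's axes at that moment; what a row does not reach only later rows make up. A row lasts 1/8 s, in which the tool goes at most 62.5 mm and 10.7 degrees, less where a joint would pass 70% of its speed; a pose out of reach is approached as far as the arm can. A call with a gripper value outside its range is refused whole. The fingers move at their own pace and stop on an object; FORCE is the grip in N (left out, the last holds). Time passes only in rows, so rows that repeat a pose let the fingers close. It gives the time, the measured TCP pose, the force and the opening at its end, in the units of the state.
- readout.get_obs(): the state, without advancing time (a new reading comes with each control period).
- camera(name): name is "side" or "top"; returns a dict with "pixels" (400x640x3 uint8, red, green, blue), "range_z" (400x640 float32, m along the optical axis (not along the pixel's ray), 0 where there is no reading), "intrinsics" (3x3 intrinsics, pixels), "dist" ([k1, k2, p1, p2, k3] as OpenCV has them; the pictures are not rectified), "extrinsics" (4x4, takes a point from world to camera coordinates). Camera axes: x right, y down, z forward; pixel columns grow to the right and rows downward; lengths in m; the calibration is good to about 2 mm. A picture is of the moment at which its call begins.
- manip.hand_in(): hands the job in, once; it reports no verdict.
The state is a dict: "clock": time; "joint_pos": joint angles; "joint_velocities": joint speeds; "tau": joint torques, N m; "position": TCP position; "ee_rot": TCP orientation; "ft_force": force on the tool from outside, world axes, zero at the start; "torque": the same for the moment, N m; "grip_width": opening from 0.0 (shut) to 1.0 (fully open).
Only numpy, scipy, OpenCV 4.12 (cv2) and the standard library are available. Lean on these libraries where they do the work, as an engineer would, in place of code of your own. Each camera call takes 0.05 s, during which the arm holds its last target.

## Task

Take the red-and-black spring clip off its metal tongue, turn it so that its magnet (black) half is on the blank back of the recipe card, and, squeezing its levers fully, hold it gaping upright and square astride the middle of the card's top edge, the edge well inside the mouth but not touched by the clip, so that I can slip a coupon in. Finish still holding the clip squeezed open there; do not shove the card stand or knock the other kitchen things about.

Things in the scene. Friction and masses are not known exactly. Their poses are not given: they have to be found in the camera images.
- clip: Upright spring clip, 79 mm tall, 44 wide, 70 g, biting the tongue, tips 10 mm above the block. Origin: between the jaw tips, lowest point. z up through the hinge barrel (40 mm up) to the levers; y along the barrel; +x to the black magnet half, -x to the red. Levers end in 10 mm thick, 40 mm long rolls along y, centres 74 mm up and 19 mm either side. Squeeze the rolls along x to open the jaws.
- half_dark (a joint): Opening angle of the black half (lever and jaw in one piece), rad: 0 biting the 3 mm tongue, 0.25 at the stop; gape between jaw tips = 3 mm + 80 mm x angle. The rolls measure 48 mm over the outsides at 0 and 30 mm at the stop, their centres then 78 mm above the origin. Squeezing takes 5 N at first, 11 N at the stop; harder (40 N) does no harm; let go, it snaps shut.
- half_red (a joint): The same for the red half; both halves turn by equal angles.
- magnet (a point): Outer face of the round steel-coloured magnet (18 mm across, 3 mm thick) on the outside of the clip's black jaw, 22 mm above the jaw tips.
- clip_rest: Fixed wooden block 80 x 60 x 12 mm with an upright steel tongue in its middle, 3 mm thick (along its x), 36 mm wide (along y), its top 42 mm above the worktop. Origin: centre of the underside; axes parallel to the clip's at the start.
- card_stand: Loose wooden base 70 (x) x 150 (y) x 24 mm, 0.6 kg, with a stiff upright card: 3 mm thick (x), 130 mm wide (y), top edge 130 mm above the worktop. Origin: centre of the underside. The picture side (white, orange and green print) looks to -x, with an orange strip along the base on that side; the blank brown back looks to +x.
- card_edge (a point): Middle of the card's top edge, 130 mm above the worktop.
- clasp_jar: Bystander: glass jar with steel clasp, 90 mm across, 109 mm tall; origin centre of underside.
- cooker_lid: Bystander: aluminium lid lying flat, 140 mm across, 45 mm tall with its knob; origin centre of underside.
- food_can: Bystander: can 68 mm across, 100 mm tall; origin centre of underside.
- mug: Bystander: blue mug 80 mm across, 90 mm tall; origin centre of underside.
- gasket: Bystander: flat red ring 72 mm across, 6 mm thick, lying on the worktop; origin centre of underside.
- scoop: Bystander: yellow scoop lying along its x, 170 mm long, 30 mm tall; origin on its underside, between handle and bowl.
- spice_jar: Bystander: jar with green cap, 48 mm across, 85 mm tall; origin centre of underside.
Things that resemble listed ones, but are neither listed nor needed, are in the scene too. What is shaped like the clip but blue is not meant.

How it is judged:
By the outcome, as a careful person would: the job done as asked, in the order asked, and still so for the second after the job is handed in, while the arm keeps its last pose, push and grip.
It also fails if it takes over 40 s, if anything falls off the work surface, if the arm or the gripper's body presses on something with over 40 N, if the wrist force passes 120 N, or if a joint passes its speed limit or range.

## Working session

There is one attempt and no reset: what is moved stays moved. The work goes in short steps, Python scripts to look and compute and a shell command to move; the robot and the scene stay as the last step left them, time stands still between calls to the robot, and variables do not carry over. Pictures are saved under pics/ and viewed, and the job is handed in when it is done.

```bash
mkdir -p pics; ls
python3 - <<'E'
from workcell import readout, camera, manip
import cv2,numpy as np
o=readout.get_obs()
for k,v in o.items(): print(k,np.round(v,4))
for n in("side","top"):
    c=camera(n); cv2.imwrite(f"pics/{n}0.png",c["pixels"][:,:,::-1]); np.savez(f"{n}0.npz",**c)
    print(n,c["intrinsics"],c["dist"],np.round(c["extrinsics"],4))
E
```

```text
pics
clock 0.0
joint_pos [ 1.2444  0.3329 -0.0647  1.4609  0.0216  1.3499 -0.0885]
joint_velocities [-0.      0.0004 -0.0012  0.0016 -0.0003  0.0015 -0.0008]
tau [ 2.00000e-04 -6.25434e+01  4.96000e-02 -3.91611e+01  1.63000e-02
  1.00000e-02 -0.00000e+00]
position [ 0.1868 -0.596   0.2305]
ee_rot [ 0.4188  0.5703 -0.4183  0.5695]
ft_force [-0.5018 -0.1048  0.0463]
torque [-0.0193 -0.0625  0.043 ]
grip_width 0.996
side [[402.4330598    0.         321.42551429]
 [  0.         402.4330598  197.65032416]
 [  0.           0.           1.        ]] [-0.04608448  0.          0.          0.          0.        ] [[ 0.9419 -0.3356  0.0168 -0.5814]
 [-0.2295 -0.6789 -0.6974  0.1975]
 [ 0.2455  0.653  -0.7165  1.0993]
 [ 0.      0.      0.      1.    ]]
top [[377.13416453   0.         311.2991666 ]
 [  0.         377.13416453 198.76605664]
 [  0.           0.           1.        ]] [-0.05013794  0.          0.          0.          0.        ] [[-1.2000e-03 -1.0000e+00 -9.0000e-04 -1.0200e-02]
 [-9.8100e-01  1.4000e-03 -1.9390e-01  6.1710e-01]
 [ 1.9390e-01  7.0000e-04 -9.8100e-01  1.0121e+00]
 [ 0.0000e+00  0.0000e+00  0.0000e+00  1.0000e+00]]
```

View pics/side0.png

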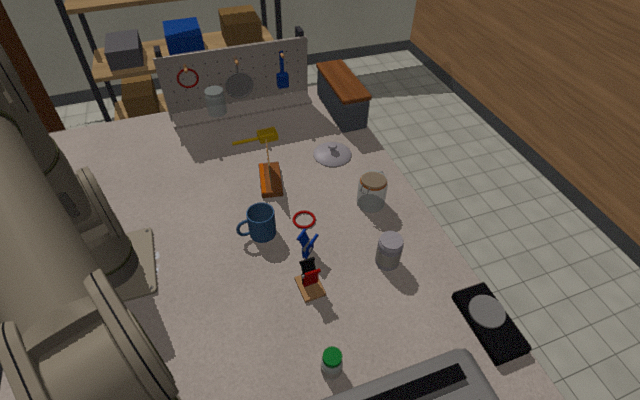

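View pics/top0.png

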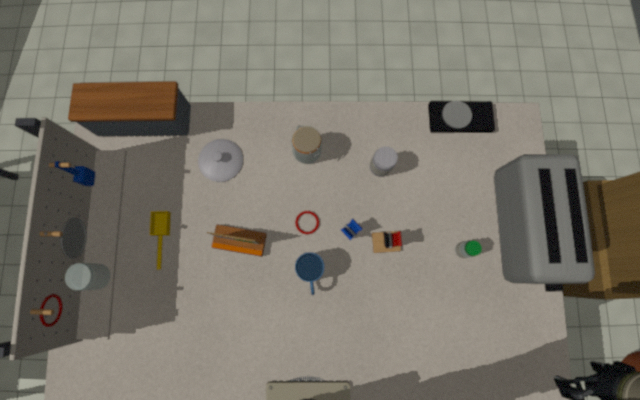

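Candidates for the clip: red-and-black clip at side (311,275) / top (388,241). Look-alikes: the blue clip at side (308,245) / top (351,229), and the blue thing on the pegboard at side (282,75). By the description I choose the red-black one, and check it with a close crop.

Run:
```python
import cv2,numpy as np
s=cv2.imread("pics/side0.png");t=cv2.imread("pics/top0.png")
a=cv2.resize(s[220:310,260:360],None,fx=4,fy=4,interpolation=3)
b=cv2.resize(t[200:270,340:420],None,fx=5,fy=5,interpolation=3)
c=cv2.resize(s[120:210,230:330],None,fx=4,fy=4,interpolation=3)
d=cv2.resize(t[210:270,200:280],None,fx=5,fy=5,interpolation=3)
def pad(i):
    o=np.zeros((360,400,3),np.uint8);o[:min(360,i.shape[0]),:i.shape[1]]=i[:360];return o
o=np.vstack([np.hstack([pad(a),pad(b)]),np.hstack([pad(c),pad(d)])])
cv2.imwrite("pics/crop0.png",cv2.resize(o,(660,594)))
```

```text
(no output)
```

View pics/crop0.png

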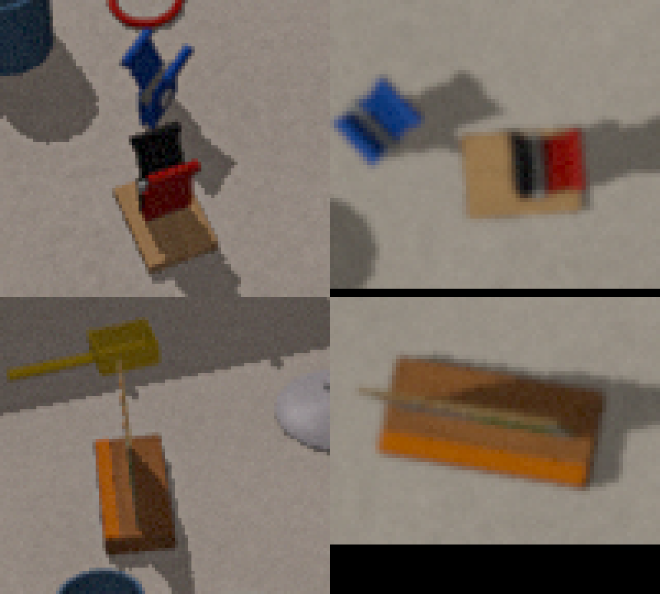

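The crop confirms it: red-and-black clip on the tan block, black half towards world +y. On the card stand the orange strip faces the robot (-x), so the blank back faces +x. Next I measure.

```bash
cat > h.py <<'E'
import numpy as np,cv2
from scipy.spatial.transform import Rotation as R
def cloud(c):
    K=c["intrinsics"];z=c["range_z"].astype(float)
    h,w=z.shape;u,v=np.meshgrid(np.arange(w),np.arange(h))
    p=cv2.undistortPoints(np.stack([u,v],-1).reshape(-1,1,2).astype(np.float64),K,c["dist"]).reshape(h,w,2)
    P=np.dstack([p[...,0]*z,p[...,1]*z,z])
    E=c["extrinsics"];W=(P-E[:3,3])@E[:3,:3]
    W[z<=0]=np.nan
    return W
E
python3 - <<'E'
from h import *
for n in("side","top"):
    c=dict(np.load(f"{n}0.npz"));W=cloud(c);px=c["pixels"].astype(int)
    r,g,b=px[...,0],px[...,1],px[...,2]
    def show(name,m):
        Q=W[m];Q=Q[np.isfinite(Q[:,0])]
        if len(Q)<5: print(n,name,len(Q));return
        print(n,name,len(Q),'med',np.round(np.median(Q,0),4),'lo',np.round(np.percentile(Q,3,0),4),'hi',np.round(np.percentile(Q,97,0),4))
        mr=cv2.minAreaRect(Q[:,:2].astype(np.float32)*1000);print('   rect',np.round(mr[0],1),np.round(mr[1],1),round(mr[2],1))
    box=np.zeros(r.shape,bool)
    if n=="side": box[255:305,290:330]=1
    else: box[225:260,365:410]=1
    z=W[...,2]
    show('red',box&(r>100)&(g<60)); show('dark',box&(px.max(-1)<50)&(z>.06)); show('z>.085',box&(z>.088)&(z<.12))
    show('block',box&(z>.007)&(z<.016)); 
    bb=np.zeros(r.shape,bool)
    if n=="side": bb[225:262,290:325]=1
    else: bb[215:245,335:365]=1
    show('blueclip',bb&(z>.03)&(b>r+30))
    sb=np.zeros(r.shape,bool)
    if n=="side": sb[120:205,250:290]=1
    else: sb[215:265,200:275]=1
    show('base',sb&(z>.018)&(z<.03)); show('card',sb&(z>.05)&(z<.14)); show('cardtop',sb&(z>.12)&(z<.14))
    show('strip',sb&(z>.018)&(z<.03)&(r>170)&(b<60))
E
```

```text
side red 30 med [ 0.5058 -0.2489  0.1002] lo [ 0.4842 -0.2519  0.0847] hi [ 0.5251 -0.235   0.1031]
   rect [ 523.9 -223.5] [95.3 28.4] 49.8
side dark 171 med [ 0.5013 -0.2171  0.0854] lo [ 0.4839 -0.2249  0.0694] hi [ 0.5183 -0.2108  0.1023]
   rect [ 500.6 -216.9] [38.  18.1] 4.3
side z>.085 153 med [ 0.5004 -0.2168  0.099 ] lo [ 0.4823 -0.2539  0.0889] hi [ 0.5206 -0.2079  0.1029]
   rect [ 501.7 -230.2] [40.3 48.5] 3.4
side block 412 med [ 0.4962 -0.2456  0.0115] lo [ 0.4723 -0.2702  0.0079] hi [ 0.5305 -0.1944  0.0146]
   rect [ 500.5 -201.8] [ 61.  139.1] 2.1
side blueclip 181 med [ 0.5254 -0.1201  0.0681] lo [ 0.5067 -0.1481  0.0375] hi [ 0.5533 -0.1004  0.0802]
   rect [ 530.2 -122.5] [39.3 46.8] 44.7
side base 730 med [0.5101 0.2027 0.0242] lo [0.4688 0.1271 0.0193] hi [0.5767 0.4596 0.0284]
   rect [526.2 295.2] [351.6 100.7] 84.4
side card 104 med [0.4949 0.1375 0.0937] lo [0.423  0.02   0.0596] hi [0.5129 0.2439 0.1321]
   rect [488.3 137.6] [253.8  48.5] 66.1
side cardtop 36 med [0.5045 0.192  0.1295] lo [0.4949 0.1373 0.1209] hi [0.5159 0.2566 0.133 ]
   rect [505.5 200
[... 460 characters left out ...]
op block 316 med [ 0.4919 -0.2125  0.0119] lo [ 0.4717 -0.2629  0.0081] hi [ 0.5299 -0.1912  0.0148]
   rect [ 500.1 -228.8] [60.2 77.8] 3.6
top blueclip 180 med [ 0.5312 -0.1236  0.0705] lo [ 0.5066 -0.1445  0.0454] hi [ 0.5508 -0.0981  0.0809]
   rect [ 529.1 -121. ] [37.5 45.9] 42.5
top base 1092 med [0.5006 0.1986 0.024 ] lo [0.4661 0.1291 0.0199] hi [0.5412 0.27   0.028 ]
   rect [504.7 200.5] [150.6  70.3] 80.5
top card 156 med [0.5024 0.1964 0.1235] lo [0.4926 0.1366 0.0548] hi [0.5133 0.2589 0.1328]
   rect [503.8 199.5] [129.6   4.2] 80.5
top cardtop 85 med [0.5045 0.1987 0.129 ] lo [0.4941 0.1402 0.1211] hi [0.515  0.2605 0.1332]
   rect [503.9 200. ] [128.5   4.1] 80.4
top strip 0
```

Run:
```python
from h import *
from workcell import readout
o=readout.get_obs()
M=R.from_quat(o["ee_rot"]).as_matrix();print(np.round(M,3))
for i in range(3): print('xyz'[i],np.degrees(np.arctan2(M[1,i],M[0,i])).round(1))
```

```text
[[-0.     0.954  0.299]
 [ 0.001  0.299 -0.954]
 [-1.    -0.    -0.001]]
x 111.3
y 17.4
z -72.6
```

Run:
```python
from h import *
for n in("top","side"):
    W=cloud(dict(np.load(f"{n}0.npz"))).reshape(-1,3)
    Q=W[(W[:,1]<-.3)&(W[:,1]>-.9)&(W[:,0]>.22)&(W[:,0]<.8)&(W[:,2]>.05)&(W[:,2]<.5)]
    print(n,len(Q),np.round(np.percentile(Q,[1,50,99],axis=0),3)); 
    for a in np.arange(.2,.8,.05):
        S=Q[(Q[:,0]>=a)&(Q[:,0]<a+.05)]
        if len(S):print(round(a,2),len(S),S[:,1].max().round(3),S[:,2].max().round(3))
p=np.array([.1868,-.596,.2305])
M=R.from_quat([0.4188,0.5703,-0.4183,0.5695]).as_matrix()
t=np.array([.501,-.230,.2305])
print(M.T@(t-p)*1000)
```

```text
top 11617 [[ 0.223 -0.714  0.055]
 [ 0.528 -0.593  0.187]
 [ 0.708 -0.443  0.403]]
0.2 214 -0.57 0.449
0.35 832 -0.554 0.191
0.4 1779 -0.552 0.205
0.45 2033 -0.43 0.205
0.5 1704 -0.551 0.205
0.55 1633 -0.552 0.205
0.6 1600 -0.552 0.206
0.65 1507 -0.552 0.205
0.7 315 -0.556 0.19
side 5421 [[ 0.433 -0.66   0.057]
 [ 0.605 -0.594  0.19 ]
 [ 0.711 -0.445  0.204]]
0.2 28 -0.576 0.493
0.4 90 -0.556 0.188
0.45 852 -0.435 0.203
0.5 686 -0.555 0.206
0.55 949 -0.554 0.205
0.6 1168 -0.555 0.205
0.65 1340 -0.555 0.204
0.7 308 -0.564 0.19
[ 2.98712285e-01  4.09319650e+02 -2.55215546e+02]
```

```bash
python3 -m inch '[[[-9,0,0],[0,40,-25],0.1],[[-19,0,0],[0,80,-50],0.2],[[-29,0,0],[0,120,-75],0.27],[[-39,0,0],[0,160,-100],0.27],[[-49,0,0],[0,205,-128],0.27],[[-59,0,0],[0,250,-156],0.27],[[-69,0,0],[0,290,-181],0.27],[[-79,0,0],[0,330,-206],0.27],[[-89,0,0],[0,370,-231],0.27],[[-99,0,0],[0,409,-255],0.27]]' 40
cat > st.py <<'E'
from h import *
import sys
from workcell import readout
o=readout.get_obs()
p=np.array(o["position"]);M=R.from_quat(o["ee_rot"]).as_matrix()
print('t',o["clock"],'p',p.round(4),'az z',np.degrees(np.arctan2(M[1,2],M[0,2])).round(2),'xdown',M[:,0].round(3),'F',np.round(o["ft_force"],1),'T',np.round(o["torque"],2),'g',o["grip_width"],'j',np.round(o["joint_pos"],2))
if len(sys.argv)>1:
    x,y,z,az=map(float,sys.argv[1:5])
    a=np.radians(az);Z=np.array([np.cos(a),np.sin(a),0]);X=np.array([0,0,-1.]);G=np.stack([X,np.cross(Z,X),Z],1)
    print('shift mm',(M.T@(np.array([x,y,z])-p)*1000).round(1),'turn',np.degrees(R.from_matrix(M.T@G).as_rotvec()).round(2))
E
python3 st.py .501 -.230 .2305 93.6
```

```text
clock: 1.35
position: [0.5015, -0.2291, 0.2307]
ee_rot: [-0.163, 0.688, 0.164, 0.688]
ft_force: [0.1, -0.9, 0.7]
grip_width: 0.73
t 1.35 p [ 0.5015 -0.2291  0.2307] az z 26.74 xdown [-0.001  0.001 -1.   ] F [ 0.1 -0.9  0.7] T [ 0.02 -0.04  0.  ] g 0.7303942004424921 j [ 0.83  0.22 -0.55  1.63  0.12  1.32  0.72]
shift mm [ 0.2 -0.6 -0.9] turn [-6.686e+01  4.000e-02 -8.000e-02]
```

```bash
python3 -m inch '[[[-10,0,0],[0,-0.5,-1],0.27],[[-20,0,0],[0,-0.5,-1],0.27],[[-30,0,0],[0,-0.5,-1],0.27],[[-40,0,0],[0,-0.5,-1],0.27],[[-50,0,0],[0,-0.5,-1],0.27],[[-60,0,0],[0,-0.5,-1],0.27],[[-66.9,0,0],[0,-0.5,-1],0.27],[[-66.9,0,0],[50,-0.5,-1],0.27],[[-66.9,0,0],[90,-0.5,-1],0.27],[[-66.9,0,0],[90,-0.5,-1],0.27]]' 
python3 st.py .501 -.230 .079 93.6
python3 - <<'E'
from h import *
from workcell import camera
for n,(a,b,e,f) in dict(side=(180,320,230,390),top=(170,300,320,460)).items():
    c=camera(n); i=c["pixels"][a:b,e:f,::-1]; cv2.imwrite(f"pics/{n}1.png",cv2.resize(i,None,fx=4,fy=4,interpolation=3))
E
```

```text
clock: 2.6
position: [0.4988, -0.2292, 0.138]
ee_rot: [-0.513, 0.484, 0.518, 0.484]
ft_force: [0.8, -0.4, 0.2]
grip_width: 0.73
t 2.6 p [ 0.4988 -0.2292  0.138 ] az z 93.64 xdown [-0.006  0.004 -1.   ] F [ 0.8 -0.4  0.2] T [ 0.01  0.01 -0.  ] g 0.7303062245939178 j [ 0.92  0.32 -0.67  1.75  0.21  1.16  1.82]
shift mm [59.  -2.5 -1.2] turn [ 0.04  0.26 -0.32]
```

View pics/side1.png

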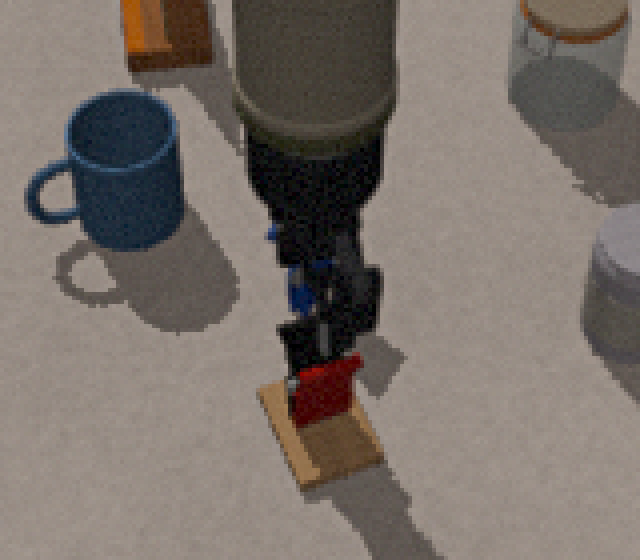

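View pics/top1.png

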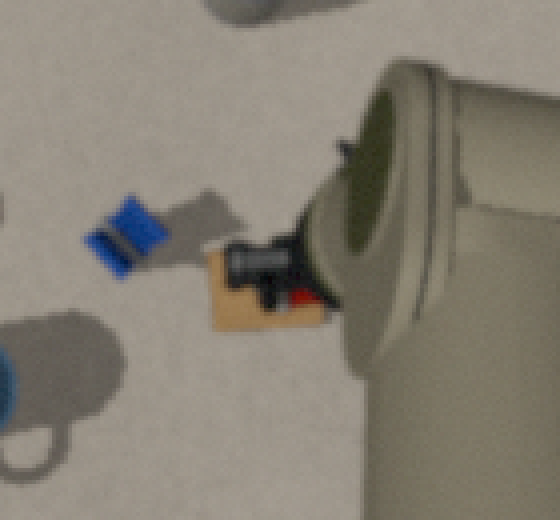

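The gripper straddles the clip from above (side crop: red lever at 330,385, fingers directly behind and above it); the mug and blue clip are clear. I descend next.

```bash
python3 -m inch '[[[0,0.2,-0.3],[15,-2.5,-1],0.27],[[0,0.2,-0.3],[35,-2.5,-1.2],0.27],[[0,0.2,-0.3],[50,-2.5,-1.2],0.27],[[0,0.2,-0.3],[59,-2.5,-1.2],0.27],[[0,0.2,-0.3],[59,-2.5,-1.2],0.27],[[0,0.2,-0.3],[59,-2.5,-1.2],0.27]]' 
python3 st.py .501 -.230 .079 93.6
```

```text
clock: 3.45
position: [0.5041, -0.2309, 0.0832]
ee_rot: [0.518, -0.483, -0.514, -0.485]
ft_force: [0.3, -0.2, -0.3]
grip_width: 0.731
t 3.45 p [ 0.5041 -0.2309  0.0832] az z 93.64 xdown [ 0.006 -0.002 -1.   ] F [ 0.3 -0.2 -0.3] T [0.01 0.03 0.02] g 0.7312962505363161 j [ 0.89  0.38 -0.65  1.79  0.26  1.05  1.78]
shift mm [4.2 3.1 1.1] turn [ 0.04 -0.14  0.33]
```

```bash
python3 -m inch '[[[0,0,0.3],[4,3,1],0.27],[[0,0,0.3],[4,3,1],0.27],[[0,0,0.3],[4,3,1],0.27],[[0,0,0.3],[4,3,1],0.27]]' 
python3 st.py .501 -.230 .079 93.6
```

```text
clock: 3.95
position: [0.5012, -0.2301, 0.0793]
ee_rot: [0.516, -0.484, -0.515, -0.483]
ft_force: [0.1, 0.1, -0.0]
grip_width: 0.732
t 3.95 p [ 0.5012 -0.2301  0.0793] az z 93.64 xdown [ 0.001 -0.003 -1.   ] F [ 0.1  0.1 -0. ] T [-0.    0.04 -0.01] g 0.7317538017439236 j [ 0.89  0.38 -0.65  1.8   0.27  1.04  1.78]
shift mm [0.3 0.2 0.2] turn [ 0.04 -0.15  0.04]
```

```bash
python3 -m inch '[[[0,0,0],[0,0,0],0.4],[[0,0,0],[0,0,0],0.5],[[0,0,0],[0,0,0],0.6],[[0,0,0],[0,0,0],0.7],[[0,0,0],[0,0,0],0.8],[[0,0,0],[0,0,0],0.8],[[0,0,0],[0,0,0],0.8]]' 40
python3 st.py .501 -.230 .079 93.6
python3 - <<'E'
from h import *
from workcell import camera
for n,(a,b,e,f) in dict(side=(200,320,250,370)).items():
    c=camera(n); i=c["pixels"][a:b,e:f,::-1]; cv2.imwrite(f"pics/{n}2.png",cv2.resize(i,None,fx=4.5,fy=4.5,interpolation=3))
E
```

```text
clock: 4.82
position: [0.5012, -0.2302, 0.0793]
ee_rot: [0.516, -0.484, -0.515, -0.483]
ft_force: [0.3, -0.1, -0.8]
grip_width: 0.32
t 4.825 p [ 0.5012 -0.2302  0.0793] az z 93.64 xdown [ 0.001 -0.003 -1.   ] F [ 0.3 -0.1 -0.8] T [ 0.05 -0.01  0.03] g 0.31976610515419895 j [ 0.89  0.38 -0.65  1.8   0.27  1.04  1.78]
shift mm [0.3 0.2 0.2] turn [ 0.04 -0.15  0.04]
```

View pics/side2.png

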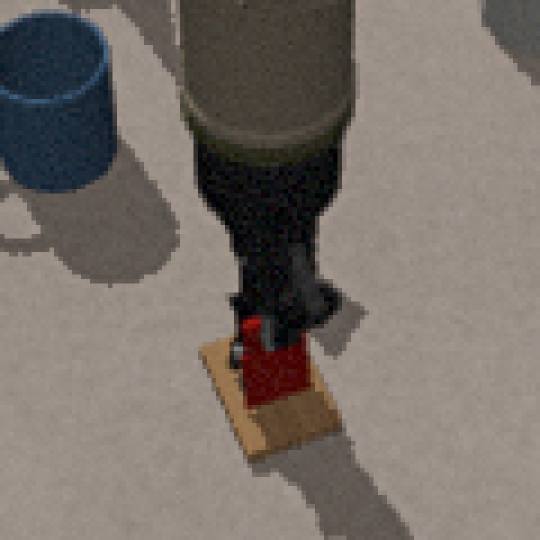

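The fingers have stopped on the rolls (about 27–30 mm), with the clip squeezed at crop (275,355). I lift it straight up off the tongue.

```bash
python3 -m inch '[[[0,0,0],[-10,0,0],0.8],[[0,0,0],[-22,0,0],0.8],[[0,0,0],[-36,0,0],0.8],[[0,0,0],[-60,0,0],0.8],[[0,0,0],[-90,0,0],0.8],[[0,0,0],[-120,0,0],0.8],[[0,0,0],[-145,0,0],0.8],[[0,0,0],[-155,0,0],0.8],[[0,0,0],[-155,0,0],0.8]]' 
python3 st.py .5045 .200 .235 -9.6
python3 - <<'E'
from h import *
from workcell import camera
for n,(a,b,e,f) in dict(side=(170,320,250,370),top=(160,300,320,460)).items():
    c=camera(n); np.savez(n+"3.npz",**c);i=c["pixels"][a:b,e:f,::-1]; cv2.imwrite(f"pics/{n}3.png",cv2.resize(i,None,fx=4,fy=4,interpolation=3))
E
```

```text
clock: 6.0
position: [0.5012, -0.2298, 0.2348]
ee_rot: [0.517, -0.484, -0.514, -0.483]
ft_force: [-1.1, 0.3, -0.5]
grip_width: 0.319
t 6.0 p [ 0.5012 -0.2298  0.2348] az z 93.64 xdown [ 0.002 -0.003 -1.   ] F [-1.1  0.3 -0.5] T [ 0.04 -0.03  0.02] g 0.31931727476329025 j [ 0.94  0.23 -0.68  1.63  0.15  1.33  1.87]
shift mm [ -1.5 -30.6 428.7] turn [ 1.0324e+02 -6.0000e-02  2.3000e-01]
```

View pics/side3.png

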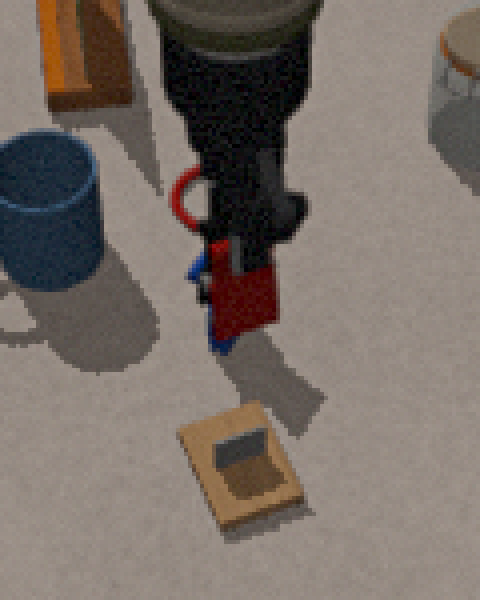

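The clip is held open (red jaw at crop 245,300) and the tongue is bare at (242,448). I carry it high and turn it -103°.

```bash
python3 -m inch '[[[6,0,0],[-10,0,15],0.8],[[16,0,0],[-20,-3,50],0.8],[[26,0,0],[-20,-6,95],0.8],[[36,0,0],[-20,-9,140],0.8],[[46,0,0],[-20,-13,190],0.8],[[56,0,0],[-20,-17,240],0.8],[[66,0,0],[-20,-20,290],0.8],[[76,0,0],[-20,-23,330],0.8],[[86,0,0],[-20,-27,370],0.8],[[94,0,0],[-20,-29,400],0.8]]' 
python3 st.py .5045 .200 .245 -9.6
```

```text
clock: 7.35
position: [0.5034, 0.1732, 0.2516]
ee_rot: [0.003, 0.708, -0.004, 0.706]
ft_force: [0.3, -0.3, -0.8]
grip_width: 0.318
t 7.35 p [0.5034 0.1732 0.2516] az z -0.57 xdown [-0.002 -0.002 -1.   ] F [ 0.3 -0.3 -0.8] T [-0.04 -0.03  0.  ] g 0.31792756321979493 j [ 0.33  0.21 -0.85  1.64  0.16  1.37 -0.55]
shift mm [ 6.6 26.9  0.8] turn [ 9.03 -0.1   0.12]
```

```bash
python3 -m inch '[[[5,0,0],[3,14,0.5],0.8],[[9,0,0],[6.5,27,1],0.8],[[9,0,0],[6.5,27,1],0.8],[[9,0,0],[6.5,27,1],0.8],[[9,0,0],[6.5,27,1],0.8]]' 
python3 st.py .5045 .200 .169 -9.6
python3 - <<'E'
from h import *
from workcell import camera
for n,(a,b,e,f) in dict(side=(70,220,200,340),top=(170,300,170,320)).items():
    c=camera(n); np.savez(n+"4.npz",**c);i=c["pixels"][a:b,e:f,::-1]; cv2.imwrite(f"pics/{n}4.png",cv2.resize(i,None,fx=4,fy=4,interpolation=3))
E
```

```text
clock: 7.98
position: [0.5048, 0.1993, 0.245]
ee_rot: [0.058, 0.705, -0.06, 0.704]
ft_force: [0.4, 0.3, -0.7]
grip_width: 0.318
t 7.975 p [0.5048 0.1993 0.245 ] az z -9.58 xdown [-0.002 -0.002 -1.   ] F [ 0.4  0.3 -0.7] T [ 0.02 -0.04 -0.03] g 0.31772415239683544 j [ 0.27  0.24 -0.84  1.62  0.18  1.36 -0.76]
shift mm [76.   0.8 -0.3] turn [ 0.02 -0.09  0.15]
```

View pics/side4.png

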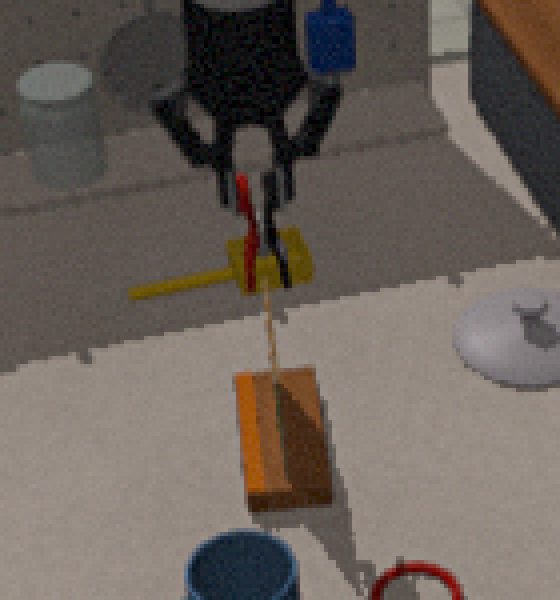

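View pics/top4.png

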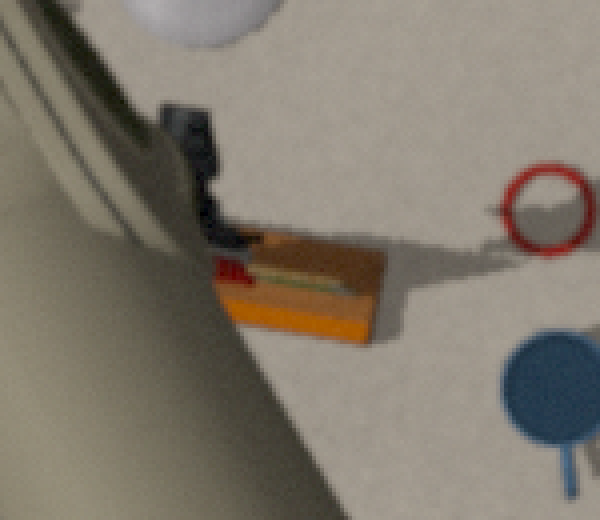

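Side view: jaws gape, red at crop (250,288) on the picture side, black at (287,285) on the back side, with the card top between them at (268,283). I measure the clip's pose in the hand and recheck the card.

```bash
cat > m.py <<'E'
from h import *
import sys
sfx=sys.argv[1]; tz=float(sys.argv[2])
a=np.radians(-9.6);X=np.array([np.cos(a),np.sin(a)]);Y=np.array([-X[1],X[0]])
for n in("side","top"):
    c=dict(np.load(f"{n}{sfx}.npz"));W=cloud(c);px=c["pixels"].astype(int);r,g,b=px[...,0],px[...,1],px[...,2]
    d=W[...,:2]-[.5045,.2];x=d@X;y=d@Y;z=W[...,2]
    near=(abs(x)<.035)&(abs(y)<.04)&(z>tz-.07)&(z<tz+.03)
    for nm,m in (("red",near&(r>90)&(g<50)&(b<60)),("dark",near&(px.max(-1)<45)&(z<tz)),("card",(abs(x)<.02)&(abs(y)<.08)&(z>.06)&(z<.136)&(r>g)&(g>60))):
        print(n,nm,m.sum())
        if m.sum()<5: continue
        lo=z[m].min() if nm!="card" else .06
        print('  y %.4f..%.4f z %.4f..%.4f'%(*np.percentile(y[m],[3,97]),*np.percentile(z[m],[1,99])))
        for zz in np.arange(lo,z[m].max(),.01):
            k=m&(z>=zz)&(z<zz+.01)
            if k.sum()>2: print('   z %.3f n %d x %.4f (%.4f..%.4f) y %.4f'%(zz+.005,k.sum(),np.median(x[k]),x[k].min(),x[k].max(),np.median(y[k])))
E
python3 m.py 4 .245
```

```text
side red 23
  y -0.0145..0.0156 z 0.1929..0.2648
   z 0.198 n 6 x -0.0124 (-0.0136..-0.0112) y 0.0025
   z 0.208 n 3 x -0.0093 (-0.0105..-0.0086) y -0.0075
   z 0.218 n 4 x -0.0082 (-0.0090..-0.0076) y -0.0046
   z 0.258 n 7 x -0.0069 (-0.0119..-0.0058) y 0.0073
   z 0.268 n 3 x -0.0091 (-0.0094..-0.0087) y 0.0054
side dark 41
  y -0.0245..0.0027 z 0.1841..0.2427
   z 0.189 n 6 x 0.0157 (0.0127..0.0185) y -0.0192
   z 0.199 n 7 x 0.0156 (0.0130..0.0172) y -0.0183
   z 0.209 n 3 x 0.0138 (0.0111..0.0143) y -0.0189
   z 0.219 n 10 x 0.0106 (0.0061..0.0130) y -0.0112
   z 0.229 n 8 x 0.0047 (0.0035..0.0089) y -0.0164
   z 0.239 n 6 x 0.0060 (0.0051..0.0075) y -0.0061
side card 46
  y -0.0628..0.0586 z 0.0633..0.1336
   z 0.065 n 3 x -0.0006 (-0.0011..-0.0003) y -0.0622
   z 0.115 n 3 x -0.0012 (-0.0012..-0.0008) y -0.0080
   z 0.125 n 16 x -0.0001 (-0.0012..0.0029) y -0.0050
   z 0.135 n 19 x 0.0017 (0.0001..0.0027) y 0.0008
top red 19
  y -0.0212..-0.0022 z 0.1870..0.2147
   z 0.191 n 6 x -0.0138 (-0.0147..-0.0120) y -0.0116
   z 0.201 n 8 x -0.0126 (-0.0138..-0.0113) y -0.0131
   z 0.211 n 5 x -0.0102 (-0.0108..-0.0096) y -0.0161
top dark 26
  y -0.0205..-0.0030 z 0.1993..0.2413
   z 0.203 n 4 x 0.0135 (0.0126..0.0141) y -0.0185
   z 0.213 n 3 x 0.0114 (0.0107..0.0120) y -0.0139
   z 0.223 n 5 x 0.0083 (0.0025..0.0093) y -0.0186
   z 0.233 n 10 x 0.0041 (0.0027..0.0054) y -0.0116
   z 0.243 n 4 x 0.0052 (0.0046..0.0064) y -0.0107
top card 76
  y -0.0635..-0.0004 z 0.0634..0.1336
   z 0.065 n 4 x -0.0025 (-0.0025..-0.0021) y -0.0218
   z 0.075 n 5 x -0.0024 (-0.0025..-0.0021) y -0.0345
   z 0.085 n 8 x -0.0022 (-0.0026..-0.0012) y -0.0324
   z 0.095 n 6 x -0.0023 (-0.0026..-0.0020) y -0.0235
   z 0.105 n 3 x -0.0024 (-0.0026..-0.0021) y -0.0510
   z 0.115 n 8 x -0.0024 (-0.0026..-0.0014) y -0.0243
   z 0.125 n 26 x -0.0009 (-0.0027..0.0017) y -0.0313
   z 0.135 n 16 x -0.0001 (-0.0014..0.0014) y -0.0363
```

```bash
python3 -m inch '[[[0,0,0.1],[12,0.8,-0.5],0.8],[[0,0,0.1],[28,0.8,-0.5],0.8],[[0,0,0.1],[40,0.8,-0.5],0.8],[[0,0,0.1],[48,0.8,-0.5],0.8],[[0,0,0.1],[50,0.8,-0.5],0.8],[[0,0,0.1],[50,0.8,-0.5],0.8],[[0,0,0.1],[50,0.8,-0.5],0.8]]' 
python3 st.py .5040 .200 .170 -9.6
python3 - <<'E'
from h import *
from workcell import camera
for n,(a,b,e,f) in dict(side=(90,210,220,320),top=(190,270,190,290)).items():
    c=camera(n); np.savez(n+"5.npz",**c);i=c["pixels"][a:b,e:f,::-1]; cv2.imwrite(f"pics/{n}5.png",cv2.resize(i,None,fx=5,fy=5,interpolation=3))
E
python3 m.py 5 .195
```

```text
clock: 8.95
position: [0.5046, 0.2004, 0.1955]
ee_rot: [0.059, 0.705, -0.059, 0.704]
ft_force: [0.5, -0.3, -0.3]
grip_width: 0.32
t 8.95 p [0.5046 0.2004 0.1955] az z -9.59 xdown [-0.001 -0.    -1.   ] F [ 0.5 -0.3 -0.3] T [ 0.01 -0.01 -0.05] g 0.3199311278035311 j [ 0.25  0.27 -0.83  1.69  0.21  1.27 -0.79]
shift mm [25.5 -0.5 -0.5] turn [ 0.01 -0.04  0.02]
side red 19
  y -0.0084..0.0187 z 0.1432..0.2148
   z 0.148 n 3 x -0.0128 (-0.0135..-0.0125) y 0.0141
   z 0.158 n 5 x -0.0098 (-0.0105..-0.0091) y -0.0019
   z 0.208 n 3 x -0.0105 (-0.0128..-0.0072) y 0.0118
   z 0.218 n 6 x -0.0091 (-0.0109..-0.0076) y 0.0025
side dark 35
  y -0.0219..0.0123 z 0.1377..0.1915
   z 0.141 n 3 x 0.0150 (0.0126..0.0152) y -0.0172
   z 0.151 n 5 x 0.0154 (0.0127..0.0162) y -0.0211
   z 0.161 n 6 x 0.0128 (0.0105..0.0136) y -0.0144
   z 0.171 n 9 x 0.0092 (0.0054..0.0108) y -0.0155
   z 0.181 n 7 x 0.0041 (0.0031..0.0064) y -0.0124
   z 0.191 n 5 x 0.0054 (0.0048..0.0069) y -0.0007
side card 37
  y -0.0632..0.0352 z 0.0627..0.1351
   z 0.065 n 4 x -0.0009 (-0.0011..-0.0003) y -0.0497
   z 0.115 n 3 x 
[... 226 characters left out ...]
.-0.0123) y -0.0146
top dark 24
  y -0.0203..-0.0077 z 0.1452..0.1905
   z 0.158 n 4 x 0.0121 (0.0111..0.0130) y -0.0133
   z 0.168 n 5 x 0.0089 (0.0063..0.0102) y -0.0172
   z 0.178 n 7 x 0.0029 (0.0020..0.0066) y -0.0164
   z 0.188 n 6 x 0.0043 (0.0034..0.0071) y -0.0138
top card 48
  y -0.0625..-0.0132 z 0.0646..0.1342
   z 0.065 n 3 x -0.0025 (-0.0026..-0.0025) y -0.0305
   z 0.075 n 4 x -0.0024 (-0.0025..-0.0018) y -0.0433
   z 0.085 n 4 x -0.0023 (-0.0025..-0.0016) y -0.0511
   z 0.105 n 3 x -0.0024 (-0.0025..-0.0022) y -0.0347
   z 0.115 n 5 x -0.0024 (-0.0025..-0.0021) y -0.0425
   z 0.125 n 19 x -0.0016 (-0.0025..0.0000) y -0.0354
   z 0.135 n 9 x -0.0005 (-0.0102..0.0012) y -0.0518
```

View pics/side5.png

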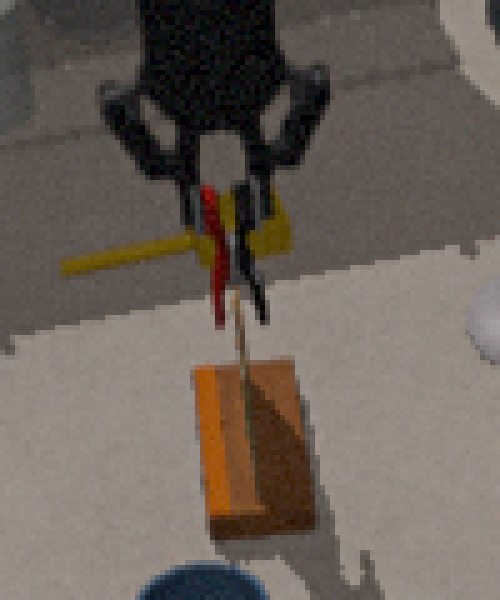

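View pics/top5.png

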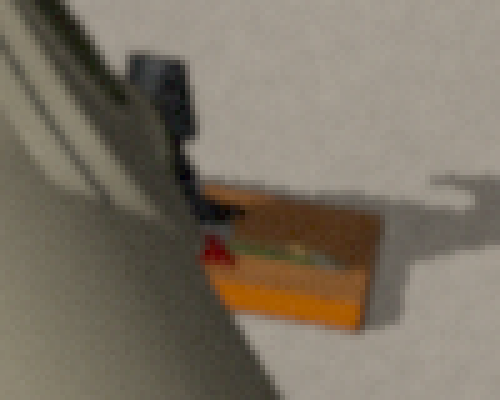

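The jaws hang symmetrically just above the card edge (side crop: red tip 220,322, black tip 264,320, card top corner 238,292). I lower with a sub-millimetre correction.

```bash
python3 -m inch '[[[0,0,0],[5,-0.5,-0.8],0.8],[[0,0,0],[11,-0.5,-0.8],0.8],[[0,0,0],[17,-0.5,-0.8],0.8],[[0,0,0],[22,-0.5,-0.8],0.8],[[0,0,0],[26,-0.5,-0.8],0.8],[[0,0,0],[26,-0.5,-0.8],0.8],[[0,0,0],[26,-0.5,-0.8],0.8],[[0,0,0],[26,-0.5,-0.8],0.8]]' 
python3 st.py .5038 .200 .170 -9.6
python3 - <<'E'
from h import *
from workcell import camera
for n,(a,b,e,f) in dict(side=(90,210,220,320),top=(190,270,190,290)).items():
    c=camera(n); np.savez(n+"6.npz",**c);cv2.imwrite(f"pics/{n}6full.png",c["pixels"][:,:,::-1]);i=c["pixels"][a:b,e:f,::-1]; cv2.imwrite(f"pics/{n}6.png",cv2.resize(i,None,fx=5,fy=5,interpolation=3))
E
python3 m.py 6 .17
```

```text
clock: 10.05
position: [0.5038, 0.2001, 0.1696]
ee_rot: [0.059, 0.705, -0.059, 0.704]
ft_force: [-0.4, -0.6, -1.0]
grip_width: 0.318
t 10.05 p [0.5038 0.2001 0.1696] az z -9.6 xdown [-0.001 -0.    -1.   ] F [-0.4 -0.6 -1. ] T [ 0.01 -0.02 -0.04] g 0.3184435230348656 j [ 0.25  0.3  -0.82  1.73  0.23  1.22 -0.8 ]
shift mm [-0.4 -0.1  0. ] turn [ 0.   -0.03  0.01]
side red 22
  y -0.0083..0.0150 z 0.1189..0.1898
   z 0.123 n 5 x -0.0129 (-0.0136..-0.0121) y -0.0033
   z 0.143 n 3 x -0.0081 (-0.0088..-0.0077) y -0.0043
   z 0.183 n 8 x -0.0097 (-0.0128..-0.0065) y 0.0082
   z 0.193 n 5 x -0.0091 (-0.0122..-0.0072) y -0.0031
side dark 30
  y -0.0222..-0.0020 z 0.1151..0.1689
   z 0.120 n 5 x 0.0137 (0.0132..0.0163) y -0.0213
   z 0.130 n 4 x 0.0128 (0.0113..0.0145) y -0.0191
   z 0.140 n 7 x 0.0100 (0.0088..0.0119) y -0.0114
   z 0.150 n 7 x 0.0067 (0.0036..0.0079) y -0.0169
   z 0.160 n 5 x 0.0049 (0.0042..0.0079) y -0.0149
side card 42
  y -0.0624..0.0571 z 0.0646..0.1333
   z 0.075 n 3 x -0.0000 (-0.0012..0.0003) y -0.0635
   z 0.115 n 8 x -0.0044 (-0.0146..0.0175) y -0.0133
   z 0.125
[... 184 characters left out ...]
17) y -0.0166
   z 0.128 n 3 x -0.0131 (-0.0137..-0.0129) y -0.0135
top dark 18
  y -0.0208..-0.0112 z 0.1173..0.1694
   z 0.132 n 4 x 0.0110 (0.0103..0.0128) y -0.0174
   z 0.152 n 6 x 0.0039 (0.0022..0.0067) y -0.0179
top card 43
  y -0.0628..-0.0168 z 0.0645..0.1335
   z 0.065 n 3 x -0.0025 (-0.0025..-0.0025) y -0.0305
   z 0.075 n 4 x -0.0024 (-0.0025..-0.0022) y -0.0430
   z 0.085 n 4 x -0.0022 (-0.0024..-0.0017) y -0.0488
   z 0.095 n 4 x -0.0023 (-0.0025..-0.0020) y -0.0368
   z 0.105 n 3 x -0.0024 (-0.0025..-0.0022) y -0.0514
   z 0.115 n 5 x -0.0024 (-0.0025..-0.0012) y -0.0428
   z 0.125 n 14 x -0.0013 (-0.0021..0.0010) y -0.0459
   z 0.135 n 6 x -0.0009 (-0.0015..0.0012) y -0.0486
```

View pics/side6.png

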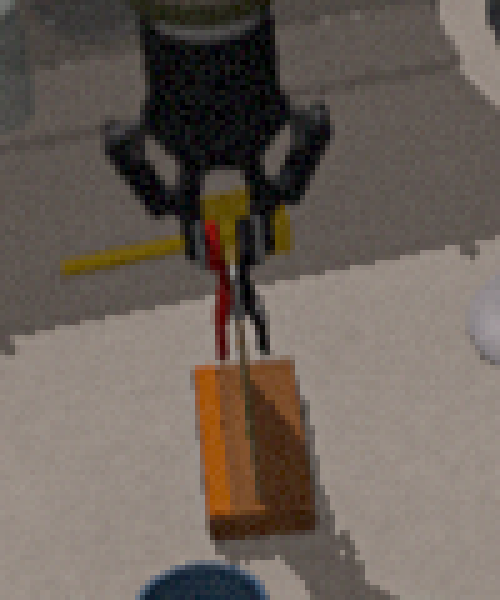

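View pics/side6full.png

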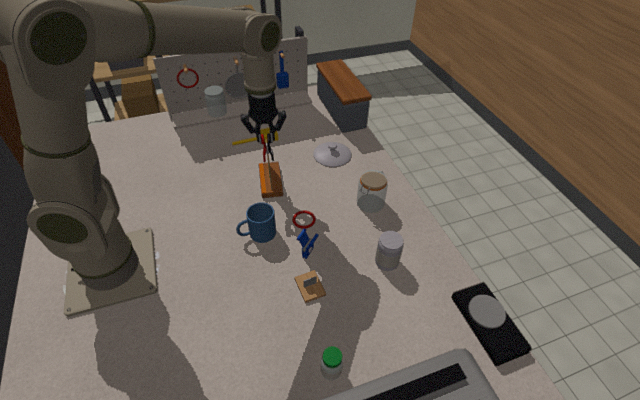

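View pics/top6.png

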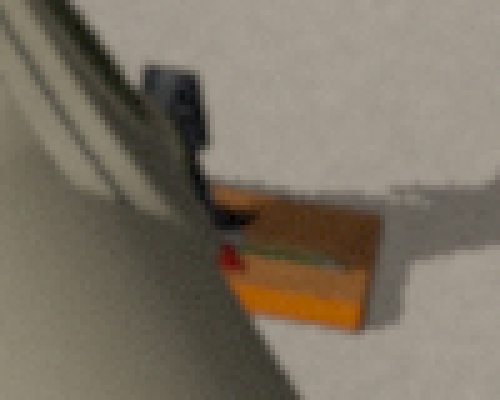

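```bash
python3 -m inch '[[[0,0,0],[0,0,0],0.8],[[0,0,0],[0,0,0],0.8]]' ; python3 st.py .5038 .200 .170 -9.6; python3 -c "
from workcell import manip
print(manip.hand_in())"
```

```text
clock: 10.4
position: [0.5038, 0.2001, 0.1697]
ee_rot: [0.059, 0.705, -0.059, 0.704]
ft_force: [-0.1, 0.0, 0.0]
grip_width: 0.316
t 10.4 p [0.5038 0.2001 0.1697] az z -9.6 xdown [-0. -0. -1.] F [-0.1  0.   0. ] T [-0.01  0.03  0.03] g 0.3158721873979032 j [ 0.25  0.3  -0.82  1.73  0.23  1.22 -0.8 ]
shift mm [-0.3 -0.1  0. ] turn [ 0.   -0.03  0.01]
the job is handed in; nothing more can be done
None
```

I took the red-and-black clip off its tongue and turned it about -103° so its black (magnet) half is on the card's blank back. It is now held squeezed at 40 N astride the middle of the card's top edge. I handed the job in at 10.4 s.

**What the last checks showed**
- **Position:** the hand was within about 0.5 mm of its target and upright. The card edge is about 16–18 mm inside the mouth.
- **Contact:** the wrist force was near zero, and the last pictures show the card between the two jaws, touching neither. The stand measured in the same place as before, and the pictures show nothing else moved.

**What did not quite agree**
- **Card centre:** the two cameras disagree by about 1 mm on where the card's middle plane is. I aimed between them, which should leave roughly 5 mm clear on each side.
- **Squeeze:** the gripper's opening reads about 27 mm on a linear scale, where 30 mm was expected at the stop. The jaws measure about 27 mm over the outsides, which fits fully open, so I took the clip to be at its stop.

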